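Clamp the saw piston in the sliding vise

ROBOT

A 7-joint arm with a two-finger parallel gripper is mounted at the origin on the work surface. World frame = base frame: x ahead of the robot, y to its left, z up, the work surface at z = 0. Lengths are in mm, angles in rad, forces in N, time in s.
With the tool pointing down it reaches from about 400 to 875 mm from the base axis. Payload 4.4 kg.
Tool frame: the origin (TCP) lies at the very end of the fingers, on their centre line; the grasp point (between the pads) lies 19 mm behind it; z points along the fingers, y is the line along which they close (so a half turn about z gives the same grasp; the last joint's range is limited). The gripper opens to 85 mm and grips with 20 to 120 N. Pads are 22 mm wide; open, the fingers measure 114 mm over their backs; the gripper's body (76 mm by 85 mm) begins 54 mm behind the grasp point. The pads swing forward as they close: fully open they stand 13 mm farther back than shut.
Start: joints at [-1.247, 0.628, 0.038, 1.517, -0.027, 0.996, -0.02], TCP at [246.98, 601.264, 231.313] pointing down, gripper open.
Joint ranges: [-3.06, 3.06], [-0.37, 2.12], [-1.25, 1.32], [0.18, 2.47], [-1.1, 4.24], [0.23, 1.98], [-2.94, 2.94]. Speed limits (rad/s): [2.57, 2.57, 3.14, 3.14, 3.14, 3.14, 3.14].

INTERFACE

Orientations are given as [roll, pitch, yaw] about the fixed x, y, z axes, in that order (R = Rz(yaw) Ry(pitch) Rx(roll)).
In Python, from cell import ctrl gives the robot as it stands.
- The arm moves only by the tool step_arm, never from a script. Its argument "series" is a list that holds one entry, the list of rows, each a list of 7 numbers: the turn, a rotation vector about the tool's x, y, z as a fraction of full scale, then the shift along the tool's x, y, z as a fraction of full scale, then the closure, from 0 (fully open) to 1 (shut). In form: [[[ax, ay, az, tx, ty, tz, gripper], ...]]. A call has 1 to 12 rows; each row shifts and turns the commanded pose from where the row before left it, along the tool's axes as they then stand; what a row does not reach is not made up. Full scale, the value 1, is 150 mm for a shift and 45 degrees for a turn. A row lasts 1/10 s, in which the tool goes at most 50 mm and 8.59 degrees, less where a joint would pass 70% of its speed; a pose out of reach is approached as far as the arm can. A call with a number of a shift or a turn outside -1 to 1 is refused whole. A call with a gripper value outside its range is refused whole. The fingers move at their own pace and stop on an object; the grip force is fixed at half the most. Time passes only in rows, so rows that do not move let the fingers close. It gives the time, the measured TCP pose, the force, the opening and the grip force at its end, in the units of the state.
- ctrl.read_state(): the state, without advancing time (a new reading comes with each control period).
- ctrl.get_image(name): name is "scene" or "top" or "wrist"; returns a dict with "img" (400x640x3 uint8, red, green, blue), "fx", "fy", "cx", "cy" (pixels), "dist" ([k1, k2, p1, p2, k3] as OpenCV has them; the pictures are not rectified), "R" (3x3) and "t" (3): a world point X has camera coordinates R X + t. Camera axes: x right, y down, z forward; pixel columns grow to the right and rows downward; lengths in mm; the calibration is good to about 2 mm. A picture is of the moment at which its call begins. There is no depth.
- ctrl.finish_job(): hands the job in; it is judged then, once.
Trained networks look in a picture, given as the dict that the camera call returned (one of the last four; its "shot" number tells which), for a name from the list of things; names that differ only in an ending like _2 or _b are one class to them, and where a whole thing is asked for, a point or a joint stands for the part that bears it (a point fixed in the world has none). Each returns a list of dicts, best first, with "score" (0 to 1); they miss things now and then, are a little off and sometimes report something else, mostly with a low value. They report only what shows in the picture. A call takes as long as a camera call. They do not tell look-alikes from the thing itself.
- ctrl.recognise(picture, thing): "centre" ([column, row] in pixels, amid what is visible of it).
The state is a dict: "clock": time; "qpos": joint angles; "qd": joint speeds; "tau": joint torques, N m; "eef_pos": TCP position; "tool_rot": TCP orientation; "force": force on the tool from outside, world axes, zero at the start; "torque": the same for the moment, N m; "width": finger opening in mm; "gripper_force": force on a finger pad.
Only numpy, scipy, OpenCV 4.12 (cv2) and the standard library are available. Lean on these libraries where they do the work, as an engineer would, in place of code of your own. Each camera call takes 0.05 s, during which the arm holds its last target. There are 200 camera calls.

TASK

Stand the silver saw piston upright on the bed of the blue vise, between its two jaws. Then slowly slide the near jaw shut by its black push tab until you feel it stop, with the piston held snug between both jaws; be gentle, the alloy must not be squeezed hard. Let go of everything.

Things in the scene. Friction and masses are not known exactly. Their poses are not given: they have to be found in the camera images.
- piston: Silver aluminium piston: upright cylinder 44 mm in diameter, 42 mm tall, two thin dark ring bands near its top, dark pin hole in its side; 0.10 to 0.20 kg. Stands loose on the bench. Origin: centre of its underside, z up. A brass bush and an orange spool of like size stand by it (85 mm or more between centres) and are not wanted.
- vise: Low blue vise, fixed to the bench. Origin: bench height, midway in y; x points from the sliding to the fixed jaw (away from the robot, within 20 degrees), y along the jaws, z up. Flat bed 120 mm wide, 30 mm above the bench, x -120 to +90 mm. Fixed jaw: grey face at x = +50 mm, back at +90. Jaws 110 mm wide, tops 75 mm above the bench.
- jaw: Sliding jaw: blue block, grey face, black push tab with orange stripe on top. Axes as the vise's. Origin: middle of its clamping face at bed height; in the vise frame x = -50 (open) to -25 mm at the start, +6 when snug on the piston. Jaw 35 mm thick. Tab: x -27 to -13 mm, 50 mm wide in y, 45 to 90 mm above the bed. Slides with 3 N friction, stays where left; the stop is hard: push at 40 mm/s or slower.
Things that resemble listed ones, but are neither listed nor needed, are in the scene too. Of the things like the piston, leave any that is pink; of the rest the larger one is meant.

How it is judged:
By the outcome, as a careful person would: the job done as asked, in the order asked, and still so for the second after the job is handed in, with the robot touching nothing.
It also fails if it takes over 56 s, if anything falls off the work surface, if the arm or the gripper's body presses on something with over 40 N, if the wrist force passes 120 N, or if a joint passes its speed limit or range.

## Working session

There is one attempt and no reset: what is moved stays moved. The work goes in short steps, Python scripts to look and compute and a tool call to move; the robot and the scene stay as the last step left them, time stands still between calls to the robot, and variables do not carry over. Pictures are saved under pics/ and viewed, at most 10 in all, crops included, and the job is handed in when it is done.

Besides the shell and the picture viewer there is one more tool, called after "Emit:" as a command line: name --argument value ..., lists and objects as JSON in quotes. step_arm: Moves the arm, as the interface text tells. Shift numbers are shares of 150 mm and turn numbers shares of 45 degrees, none past 1 either way. Its arguments: {"type":"object","properties":{"series":{"type":"array","items":{"type":"array","items":{"type":"array","items":{"type":"number","minimum":-1,"maximum":1}}}}},"required":["series"]}

```bash
mkdir -p pics; cat > h.py <<'E'
import numpy as np, cv2
from cell import ctrl
def save(p,n): cv2.imwrite('pics/'+n,p['img'][:,:,::-1])
def K(p): return np.array([[p['fx'],0,p['cx']],[0,p['fy'],p['cy']],[0,0,1.]])
def w(p,uv,z):
    "pixel -> world at height z"
    n=cv2.undistortPoints(np.array([[uv]],float),K(p),np.array(p['dist'],float)).ravel()
    R=np.array(p['R']);t=np.array(p['t']).ravel();c=-R.T@t;d=R.T@np.array([n[0],n[1],1])
    return c+d*(z-c[2])/d[2]
def px(p,X):
    R=np.array(p['R'],float);t=np.array(p['t'],float).ravel()
    return cv2.projectPoints(np.array(X,float).reshape(-1,3),cv2.Rodrigues(R)[0],t,K(p),np.array(p['dist'],float))[0].reshape(-1,2)
E
python3 - <<'E'
from h import *
for c in ['top','scene']:
    p=ctrl.get_image(c);save(p,c+'1.png')
    for n,z in [('piston',25),('vise',30),('jaw',50)]:
        for r in ctrl.recognise(p,n): print(c,n,r['score'],r['centre'],w(p,r['centre'],z).round())
s=ctrl.read_state();print(s['eef_pos'],s['tool_rot'],s['clock'])
E
```

```text
top piston 0.78 [388.1, 246.1] [ 450. -175.   25.]
top piston 0.63 [391.0, 297.7] [ 365. -196.   25.]
top piston 0.47 [340.9, 220.8] [476. -86.  25.]
top vise 0.66 [220.0, 153.0] [550. 155.  30.]
top jaw 0.9 [211.5, 164.2] [521. 157.  50.]
scene piston 0.94 [238.4, 223.2] [ 457. -174.   25.]
scene piston 0.67 [284.2, 220.9] [ 486. -102.   25.]
scene vise 0.77 [431.3, 205.9] [568. 148.  30.]
scene jaw 0.72 [418.6, 180.5] [514. 159.  50.]
[246.91837037 601.16505214 231.16470886] [-3.14124730e+00  8.90357882e-06  2.75182118e+00] 0.4
```

View pics/top1.png

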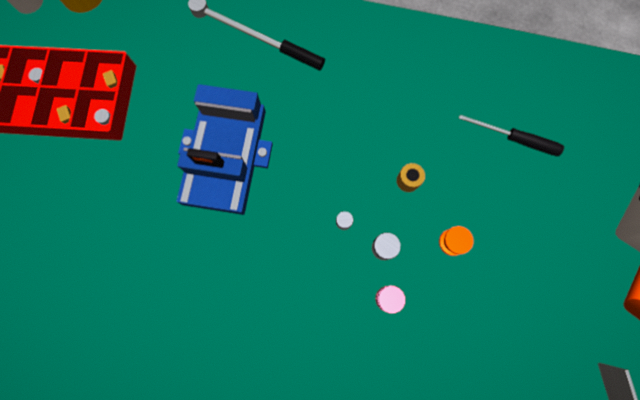

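View pics/scene1.png

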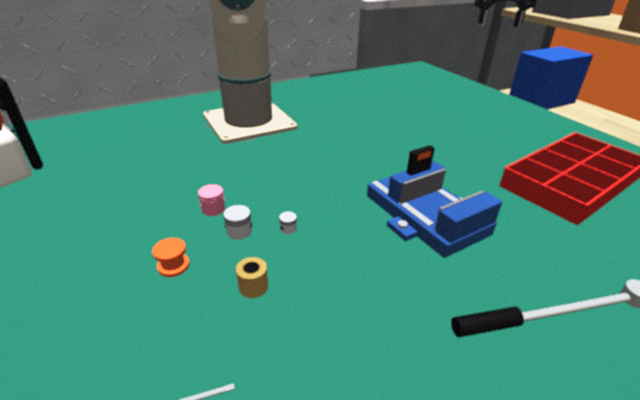

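Top view: the candidates are the large silver one (387,246), the small silver one (345,220) and the pink one (391,299), with the brass bush (411,177) and orange spool (457,240) as distractors. I choose the large silver one at (387,246). The vise is around (220,153). Next is a close crop.

```bash
python3 - <<'E'
import cv2,numpy as np
a=cv2.imread('pics/top1.png')
v=cv2.resize(a[80:220,170:280],None,fx=4,fy=4,interpolation=cv2.INTER_CUBIC)
b=cv2.resize(a[200:320,325:410],None,fx=4,fy=4,interpolation=cv2.INTER_CUBIC)
o=np.zeros((560,780,3),np.uint8);o[:,:440]=v;o[:480,440:]=b
cv2.imwrite('pics/crop1.png',o)
E
```

```text
(no output)
```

View pics/crop1.png

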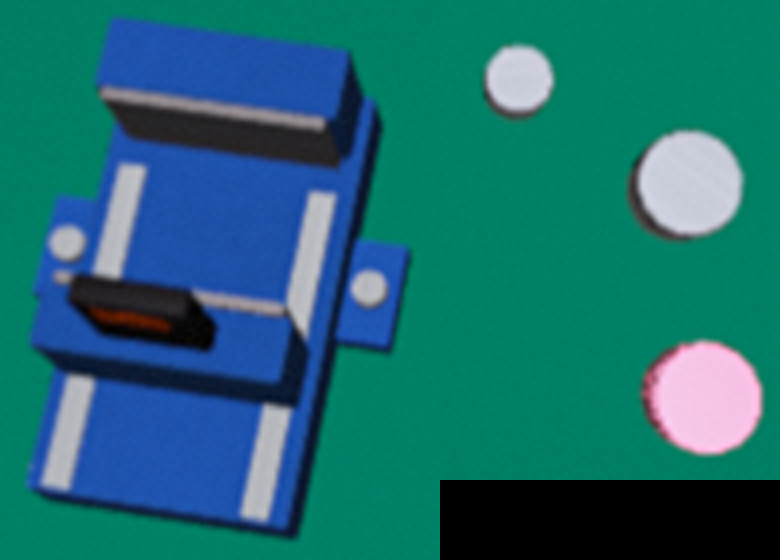

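The crop confirms the large silver piston, top at crop (690,183). The small silver one and the pink one are clearly different. The vise's jaw corners and tab are readable, so I'll fit the pose.

```bash
python3 - <<'E'
from h import *
from scipy.optimize import least_squares
p=ctrl.get_image('top')
C=[(113,20),(350,50),(102,95),(326,128),(32,490),(296,531),(35,345),(282,382),(287,308)]
uv=np.array(C)/4+[170,80]
def mod(q):
    x,y,a,j=q
    L=np.array([(90,55,75),(90,-55,75),(50,55,75),(50,-55,75),(-120,60,30),(-120,-60,30),(j-35,55,75),(j-35,-55,75),(j,-55,75)],float)
    c,s=np.cos(a),np.sin(a);return px(p,L@np.array([[c,s,0],[-s,c,0],[0,0,1]])+[x,y,0])
r=least_squares(lambda q:(mod(q)-uv).ravel(),[560,150,0,-30]);print(r.x,np.degrees(r.x[2]));print(r.fun.round(1))
print('piston',w(p,(387.5,245.75),42))
E
```

```text
[ 5.68119630e+02  1.53439516e+02  6.91078247e-02 -3.15444881e+01] 3.959586689044082
[-0.7 -1.2  0.7 -0.5 -2.9  0.4  2.5  0.6 -1.3  0.2 -0.9 -0.3 -1.4  0.6
  0.6  0.5  3.3 -0.6]
piston [ 447.9145223  -171.73445348   42.        ]
```

```bash
cat >> h.py <<'E'
from scipy.spatial.transform import Rotation as Ro
def plan(tgt,yaw,n):
    s=ctrl.read_state();R=Ro.from_euler('xyz',s['tool_rot']);G=Ro.from_euler('xyz',[np.pi,0,yaw])
    print('clock',round(s['clock'],2),'pos',np.round(s['eef_pos'],1),'rot',np.degrees(s['tool_rot']).round(1),'w',round(s['width'],1),'f',np.round(s['force'],1))
    print('turn total',((R.inv()*G).as_rotvec()/np.radians(45)).round(4),'shift total (goal axes)',(G.inv().apply(np.array(tgt)-s['eef_pos'])/150).round(4),'per row',(G.inv().apply(np.array(tgt)-s['eef_pos'])/150/n).round(4))
E
```

Emit:
step_arm --series '[[[0, 0, -0.146, 0, 0, 0, 0], [0, 0, -0.146, 0, 0, 0, 0], [0, 0, -0.146, 0, 0, 0, 0], [0, 0, -0.146, 0, 0, 0, 0], [0, 0, 0, -0.134, -0.223, 0, 0], [0, 0, 0, -0.134, -0.223, 0, 0], [0, 0, 0, -0.134, -0.223, 0, 0], [0, 0, 0, -0.134, -0.223, 0, 0], [0, 0, 0, -0.134, -0.223, 0, 0], [0, 0, 0, -0.134, -0.223, 0, 0], [0, 0, 0, -0.134, -0.223, 0, 0], [0, 0, 0, -0.134, -0.223, 0, 0]]]'

```text
clock: 1.65
eef_pos: [426.7, 344.0, 231.6]
tool_rot: [3.141, 0.0, -3.073]
force: [0.5, -0.4, 0.2]
width: 85.5
gripper_force: 0.0
```

Emit:
step_arm --series '[[[0, 0, 0, -0.121, -0.241, 0, 0], [0, 0, 0, -0.121, -0.241, 0, 0], [0, 0, 0, -0.121, -0.241, 0, 0], [0, 0, 0, -0.121, -0.241, -0.1, 0], [0, 0, 0, -0.121, -0.241, -0.1, 0], [0, 0, 0, 0, 0, -0.2, 0], [0, 0, 0, 0, 0, 0, 0]]]'

```text
clock: 2.35
eef_pos: [531.7, 170.4, 294.9]
tool_rot: [3.14, 0.007, -3.076]
force: [0.6, 1.7, -0.4]
width: 85.6
gripper_force: 0.0
```

```bash
python3 - <<'E'
from h import *
p=ctrl.get_image('wrist');save(p,'wrist1.png')
print(-np.array(p['R']).T@np.array(p['t']))
yaw=0.069+np.pi
print(px(p,[(568,153,75)]))
plan([448,-172,120],yaw,10)
E
```

```text
[450.88784742 164.62500808 437.83875944]
[[306.61640346 196.18026014]]
clock 2.4 pos [530.2 171.3 293.1] rot [ 179.9    0.2 -176.1] w 85.5 f [-1.1  0.8 -0.4]
turn total [ 0.0019  0.0052 -0.002 ] shift total (goal axes) [ 0.7042 -2.2452  1.1541] per row [ 0.0704 -0.2245  0.1154]
```

View pics/wrist1.png

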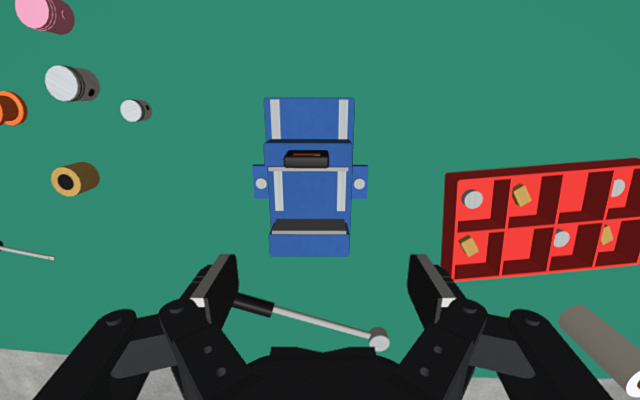

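The wrist view shows the vise square to the tool: bed near corners at (264,98) and (354,98), fixed jaw back corners at (269,256) and (350,256), sliding jaw face line at about row 170. The large silver piston is at (65,83). I'll refit from this view.

```bash
python3 - <<'E'
from h import *
from scipy.optimize import least_squares
p=ctrl.get_image('wrist')
a=cv2.imread('pics/wrist1.png')
cv2.imwrite('pics/crop2.png',cv2.resize(a[85:265,240:380],None,fx=4,fy=3.3333*1,interpolation=cv2.INTER_CUBIC))
uv=np.array([(269,256),(350,256),(264,98),(354,98),(264,142),(352,142)],float)
def mod(q):
    x,y,a,j=q
    L=np.array([(90,-55,75),(90,55,75),(-120,-60,30),(-120,60,30),(j-35,-55,75),(j-35,55,75)],float)
    c,s=np.cos(a),np.sin(a);return px(p,L@np.array([[c,s,0],[-s,c,0],[0,0,1]])+[x,y,0])
r=least_squares(lambda q:(mod(q)-uv).ravel(),[560,150,0,-30]);print(r.x,np.degrees(r.x[2]));print(r.fun.round(1))
E
```

```text
[ 5.63371096e+02  1.56374543e+02  6.57574086e-02 -3.21698781e+01] 3.7676219832501956
[ 0.6  1.4 -0.5  1.4 -1.  -1.1  1.  -1.1 -1.4  0.   1.4  0.1]
```

Emit:
step_arm --series '[[[0, 0, 0, 0.066, -0.2245, 0.1, 0], [0, 0, 0, 0.066, -0.2245, 0.1, 0], [0, 0, 0, 0.066, -0.2245, 0.1, 0], [0, 0, 0, 0.066, -0.2245, 0.1, 0], [0, 0, 0, 0.066, -0.2245, 0.1, 0], [0, 0, 0, 0.066, -0.2245, 0.1, 0], [0, 0, 0, 0.066, -0.2245, 0.1, 0], [0, 0, 0, 0.066, -0.2245, 0.1, 0], [0, 0, 0, 0.066, -0.2245, 0, 0], [0, 0, 0, 0.066, -0.2245, 0, 0], [0, 0, 0, 0, 0, 0, 0]]]'

```text
clock: 3.55
eef_pos: [450.8, -175.9, 170.3]
tool_rot: [-3.14, -0.003, -3.079]
force: [0.0, 0.6, 0.2]
width: 85.4
gripper_force: 0.0
```

```bash
python3 - <<'E'
from h import *
p=ctrl.get_image('wrist');save(p,'wrist2.png')
for r in ctrl.recognise(p,'piston'): print(r['score'],r['centre'],w(p,r['centre'],25).round())
yaw=0.069+np.pi
print(px(p,[(448,-172,42)]))
plan([448,-172,90],yaw,4)
E
```

```text
0.98 [325.0, 184.7] [ 448. -174.   25.]
0.67 [399.1, 213.4] [474. -94.  25.]
0.59 [306.2, 90.8] [ 360. -197.   25.]
[[326.76751964 189.25676568]]
clock 3.65 pos [ 452.4 -171.1  170.5] rot [ 1.799e+02 -1.000e-01 -1.761e+02] w 85.3 f [-0.2  0.4  0.8]
turn total [ 0.0014 -0.002  -0.0011] shift total (goal axes) [ 0.0298 -0.0042  0.5368] per row [ 0.0075 -0.0011  0.1342]
```

View pics/wrist2.png

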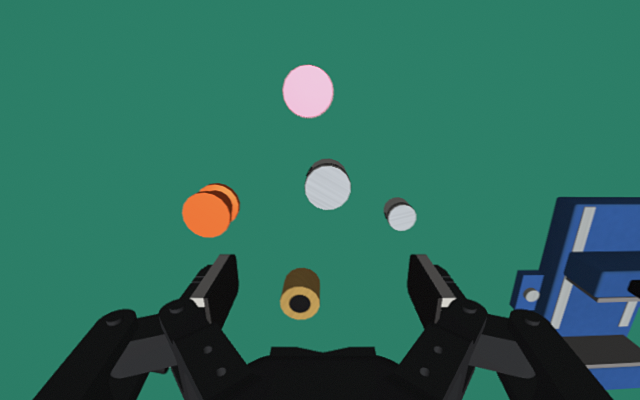

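The wrist view shows the silver piston top at (328,188), which matches the prediction from the top camera to within 1–2 mm, so I'm descending.

Emit:
step_arm --series '[[[0, 0, 0, 0.018, 0, 0.15, 0], [0, 0, 0, 0.018, 0, 0.15, 0], [0, 0, 0, 0, 0, 0.15, 0], [0, 0, 0, 0, 0, 0.15, 0], [0, 0, 0, 0, 0, 0.1, 0], [0, 0, 0, 0, 0, 0, 0], [0, 0, 0, 0, 0, 0, 0]]]'

```text
clock: 4.35
eef_pos: [448.1, -170.2, 66.3]
tool_rot: [3.141, -0.001, -3.07]
force: [-0.5, 0.1, 0.2]
width: 85.8
gripper_force: 0.0
```

```bash
python3 - <<'E'
from h import *
plan([447,-171,5],.067+np.pi,4)
E
```

```text
clock 4.35 pos [ 448.1 -170.2   66.3] rot [ 179.9   -0.  -175.9] w 85.8 f [-0.5  0.1  0.2]
turn total [ 0.0013 -0.0006  0.0056] shift total (goal axes) [ 0.0074 -0.0048  0.4083] per row [ 0.0018 -0.0012  0.1021]
```

Emit:
step_arm --series '[[[0, 0, 0, 0.007, 0, 0.12, 0], [0, 0, 0, 0, 0, 0.12, 0], [0, 0, 0, 0, 0, 0.1, 0], [0, 0, 0, 0, 0, 0.065, 0], [0, 0, 0, 0, 0, 0, 0.3], [0, 0, 0, 0, 0, 0, 1], [0, 0, 0, 0, 0, 0, 1], [0, 0, 0, 0, 0, 0, 1], [0, 0, 0, 0, 0, 0, 1], [0, 0, 0, 0, 0, 0, 1], [0, 0, 0, 0, 0, 0, 1]]]'

```text
clock: 5.45
eef_pos: [444.9, -171.4, 11.2]
tool_rot: [3.14, -0.006, -3.072]
force: [-0.6, 0.3, 6.7]
width: 42.5
gripper_force: 60.3
```

Emit:
step_arm --series '[[[0, 0, 0, 0, 0, 0, 1], [0, 0, 0, 0, 0, 0, 1]]]'

```text
clock: 5.65
eef_pos: [444.9, -171.3, 11.2]
tool_rot: [3.14, -0.006, -3.072]
force: [-0.8, 0.2, 5.8]
width: 42.7
gripper_force: 60.3
```

```bash
python3 - <<'E'
from h import *
s=ctrl.read_state();print(s['eef_pos'],s['force'],s['width'])
p=ctrl.get_image('scene')
a=p['img'][160:310,140:340,::-1];cv2.imwrite('pics/g.png',cv2.resize(a,None,fx=4,fy=4))
E
```

```text
[ 444.93027302 -171.33143324   11.16459059] [-0.77935974  0.24687378  5.78904416] 42.718517272164824
```

View pics/g.png

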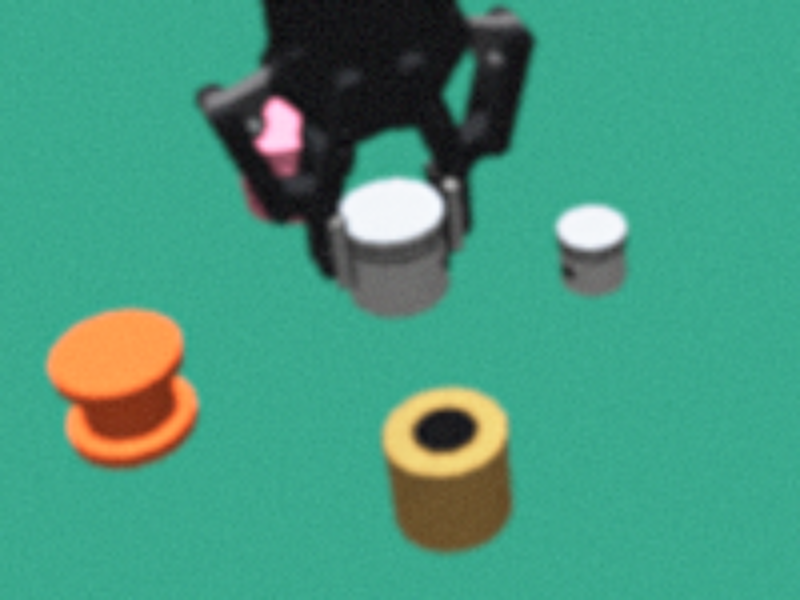

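Grip is good: the piston is upright between the pads at (395,245). Lifting.

Emit:
step_arm --series '[[[0, 0, 0, 0, 0, -0.1, 1], [0, 0, 0, 0, 0, -0.2, 1], [0, 0, 0, 0, 0, -0.25, 1], [0, 0, 0, 0, 0, -0.25, 1], [0, 0, 0, 0, 0, -0.2, 1], [0, 0, 0, 0, 0, 0, 1], [0, 0, 0, 0, 0, 0, 1]]]'

```text
clock: 6.4
eef_pos: [445.3, -171.4, 160.5]
tool_rot: [3.139, -0.006, -3.072]
force: [-0.3, -0.0, -1.3]
width: 43.1
gripper_force: 61.2
```

```bash
python3 - <<'E'
from h import *
a=.067;v=np.array([565,155.])
t=v+25*np.array([np.cos(a),np.sin(a)]);print(t)
plan([*t,160],a+np.pi,12)
E
```

```text
[589.94390849 156.6737471 ]
clock 6.4 pos [ 445.3 -171.4  160.5] rot [ 179.9   -0.4 -176. ] w 43.1 f [-0.3 -0.  -1.3]
turn total [ 0.0031 -0.0079  0.003 ] shift total (goal axes) [-1.1085  2.1174  0.0032] per row [-0.0924  0.1764  0.0003]
```

Emit:
step_arm --series '[[[0, 0, 0, -0.0885, 0.1764, 0, 1], [0, 0, 0, -0.0885, 0.1764, 0, 1], [0, 0, 0, -0.0885, 0.1764, 0, 1], [0, 0, 0, -0.0885, 0.1764, 0, 1], [0, 0, 0, -0.0885, 0.1764, 0, 1], [0, 0, 0, -0.0885, 0.1764, 0, 1], [0, 0, 0, -0.0885, 0.1764, 0, 1], [0, 0, 0, -0.0885, 0.1764, 0, 1], [0, 0, 0, -0.0885, 0.1764, 0, 1], [0, 0, 0, -0.0885, 0.1764, 0, 1], [0, 0, 0, -0.0885, 0.1764, 0, 1], [0, 0, 0, -0.0885, 0.1764, 0, 1]]]'

```text
clock: 7.6
eef_pos: [580.9, 157.3, 157.1]
tool_rot: [3.14, -0.012, -3.071]
force: [0.3, 0.4, -1.6]
width: 42.6
gripper_force: 61.3
```

Emit:
step_arm --series '[[[0, 0, 0, 0, 0, 0.1, 1], [0, 0, 0, 0, 0, 0.1, 1], [0, 0, 0, 0, 0, 0, 1], [0, 0, 0, 0, 0, 0, 1]]]'

```text
clock: 8.0
eef_pos: [580.8, 156.1, 128.1]
tool_rot: [3.14, -0.011, -3.072]
force: [0.4, 0.6, -1.2]
width: 42.3
gripper_force: 61.4
```

```bash
python3 - <<'E'
from h import *
a=.067;v=np.array([565,155.])
t=v+18*np.array([np.cos(a),np.sin(a)]);print(t)
plan([*t,42],a+np.pi,1)
p=ctrl.get_image('wrist');save(p,'wrist3.png')
q=ctrl.get_image('scene')
o=np.vstack([cv2.resize(p['img'][80:330,150:500],(588,420),interpolation=2)[:300],cv2.resize(q['img'][130:265,340:540],(588,397),interpolation=2)[:300]])
cv2.imwrite('pics/c3.png',o[:,:,::-1])
E
```

```text
[582.95961411 156.20509791]
clock 8.0 pos [580.8 156.1 128.1] rot [ 179.9   -0.6 -176. ] w 42.3 f [ 0.4  0.6 -1.2]
turn total [ 0.0025 -0.0138  0.0034] shift total (goal axes) [-1.460e-02 -3.000e-04  5.737e-01] per row [-1.460e-02 -3.000e-04  5.737e-01]
```

View pics/c3.png

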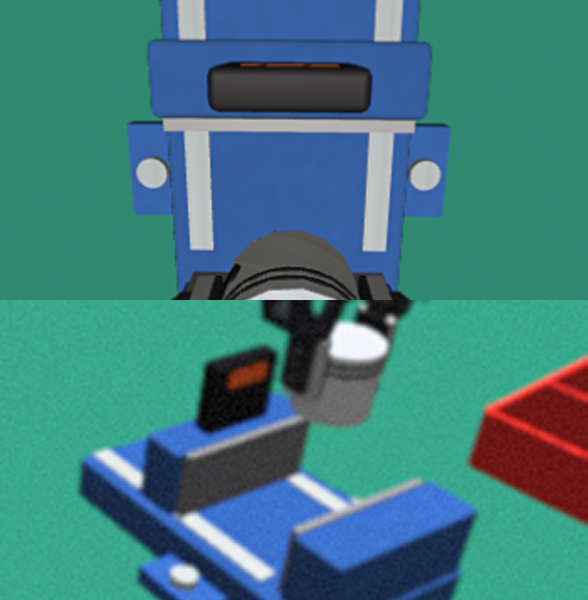

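The piston hangs centred on the vise (wrist crop column 291 against vise centre 290) and upright. Lowering it.

Emit:
step_arm --series '[[[0, -0.013, 0, -0.012, 0, 0.1, 1], [0, 0, 0, 0, 0, 0.12, 1], [0, 0, 0, 0, 0, 0.12, 1], [0, 0, 0, 0, 0, 0.1, 1], [0, 0, 0, 0, 0, 0.07, 1], [0, 0, 0, 0, 0, 0.02, 1], [0, 0, 0, 0, 0, 0, 1], [0, 0, 0, 0, 0, 0, 1]]]'

```text
clock: 8.9
eef_pos: [584.3, 156.9, 50.7]
tool_rot: [3.139, 0.004, -3.072]
force: [-0.5, -0.0, -1.3]
width: 42.8
gripper_force: 61.4
```

Emit:
step_arm --series '[[[0, 0, 0, 0, 0, 0.02, 1], [0, 0, 0, 0, 0, 0.02, 1], [0, 0, 0, 0, 0, 0.01, 1], [0, 0, 0, 0, 0, 0, 1], [0, 0, 0, 0, 0, 0, 1]]]'

```text
clock: 9.4
eef_pos: [583.8, 156.7, 42.5]
tool_rot: [3.139, 0.003, -3.072]
force: [-0.1, -0.3, -1.7]
width: 42.3
gripper_force: 61.4
```

Emit:
step_arm --series '[[[0, 0, 0, 0, 0, 0.008, 1], [0, 0, 0, 0, 0, 0, 1], [0, 0, 0, 0, 0, 0, 1]]]'

```text
clock: 9.7
eef_pos: [583.9, 156.8, 41.4]
tool_rot: [3.139, 0.003, -3.072]
force: [-0.3, 0.0, -1.4]
width: 42.5
gripper_force: 61.4
```

Emit:
step_arm --series '[[[0, 0, 0, 0, 0, 0.01, 1], [0, 0, 0, 0, 0, 0, 1], [0, 0, 0, 0, 0, 0, 1]]]'

```text
clock: 10.0
eef_pos: [584.1, 156.8, 41.2]
tool_rot: [3.139, 0.003, -3.072]
force: [-2.2, -1.6, 8.5]
width: 42.3
gripper_force: 62.6
```

Contact with the bed. I'll release and rise.

Emit:
step_arm --series '[[[0, 0, 0, 0, 0, 0, 0.3], [0, 0, 0, 0, 0, 0, 0], [0, 0, 0, 0, 0, 0, 0], [0, 0, 0, 0, 0, 0, 0], [0, 0, 0, 0, 0, -0.1, 0], [0, 0, 0, 0, 0, -0.2, 0], [0, 0, 0, 0, 0, -0.3, 0], [0, 0, 0, 0, 0, -0.3, 0], [0, 0, 0, 0, 0, -0.2, 0], [0, 0, 0, 0, 0, 0, 1], [0, 0, 0, 0, 0, 0, 1], [0, 0, 0, 0, 0, 0, 1]]]'

```text
clock: 11.2
eef_pos: [582.5, 155.9, 204.1]
tool_rot: [3.14, 0.001, -3.072]
force: [0.4, 0.2, 0.3]
width: 43.9
gripper_force: 0.0
```

```bash
python3 - <<'E'
from h import *
a=.067;v=np.array([565,155.])
t=v-100*np.array([np.cos(a),np.sin(a)]);print(t)
plan([*t,205],a+np.pi,1)
p=ctrl.get_image('top')
q=ctrl.get_image('scene')
o=np.hstack([cv2.resize(p['img'][80:220,170:270],(400,560),interpolation=2),cv2.resize(q['img'][140:260,360:460],(400,480),interpolation=2).copy().repeat(1,0) if 0 else cv2.resize(q['img'][130:270,360:460],(400,560),interpolation=2)])
cv2.imwrite('pics/c4.png',o[:,:,::-1])
E
```

```text
[465.22436605 148.30501159]
clock 11.2 pos [582.5 155.9 204.1] rot [ 179.9    0.  -176. ] w 43.9 f [0.4 0.2 0.3]
turn total [0.0026 0.0008 0.0032] shift total (goal axes) [ 0.7831  0.0021 -0.0063] per row [ 0.7831  0.0021 -0.0063]
```

View pics/c4.png

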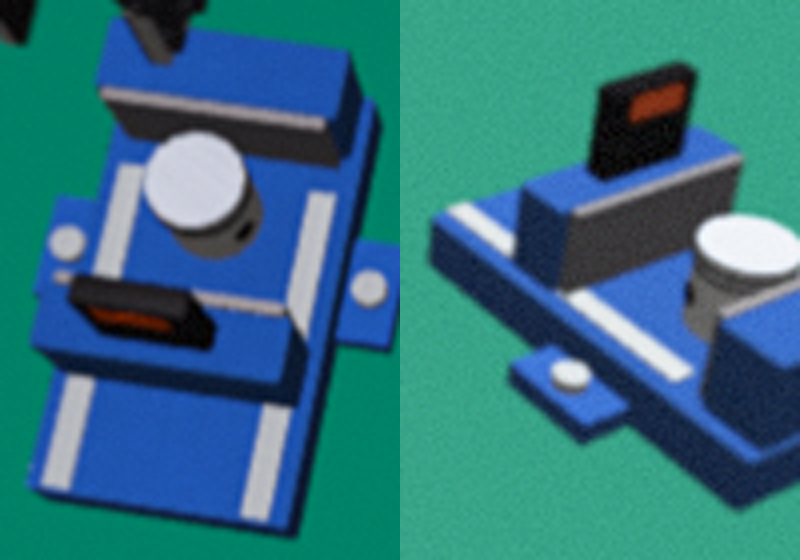

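The piston stands upright on the bed between the jaws, top at crop (195,180). Next I put the closed fingers behind the tab.

Emit:
step_arm --series '[[[0, 0, 0, 0.196, 0, 0, 1], [0, 0, 0, 0.196, 0, 0, 1], [0, 0, 0, 0.196, 0, 0, 1], [0, 0, 0, 0.196, 0, 0, 1], [0, 0, 0, 0, 0, 0, 1], [0, 0, 0, 0, 0, 0.2, 1], [0, 0, 0, 0, 0, 0.2, 1], [0, 0, 0, 0, 0, 0.2, 1], [0, 0, 0, 0, 0, 0.18, 1], [0, 0, 0, 0, 0, 0, 1], [0, 0, 0, 0, 0, 0, 1]]]'

```text
clock: 12.4
eef_pos: [466.4, 148.5, 87.1]
tool_rot: [3.139, 0.001, -3.072]
force: [0.9, 1.0, 0.6]
width: 0.1
gripper_force: 0.0
```

```bash
python3 - <<'E'
from h import *
a=.067;v=np.array([565,155.])
t=v-74*np.array([np.cos(a),np.sin(a)])
plan([*t,87],a+np.pi,1)
E
```

```text
clock 12.4 pos [466.4 148.5  87.1] rot [ 1.799e+02  1.000e-01 -1.760e+02] w 0.1 f [0.9 1.  0.6]
turn total [0.003  0.0016 0.0032] shift total (goal axes) [-0.1654 -0.0008  0.0009] per row [-0.1654 -0.0008  0.0009]
```

Emit:
step_arm --series '[[[0, 0, 0, -0.02, 0, 0, 1], [0, 0, 0, -0.02, 0, 0, 1], [0, 0, 0, -0.02, 0, 0, 1], [0, 0, 0, -0.02, 0, 0, 1], [0, 0, 0, -0.02, 0, 0, 1], [0, 0, 0, -0.02, 0, 0, 1], [0, 0, 0, -0.02, 0, 0, 1], [0, 0, 0, -0.02, 0, 0, 1], [0, 0, 0, -0.02, 0, 0, 1], [0, 0, 0, -0.015, 0, 0, 1], [0, 0, 0, -0.015, 0, 0, 1]]]'

```text
clock: 13.5
eef_pos: [497.9, 150.6, 87.6]
tool_rot: [3.139, 0.002, -3.072]
force: [0.9, 1.0, 0.4]
width: 0.1
gripper_force: 1.3
```

Emit:
step_arm --series '[[[0, 0, 0, -0.015, 0, 0, 1], [0, 0, 0, -0.015, 0, 0, 1], [0, 0, 0, -0.015, 0, 0, 1], [0, 0, 0, -0.015, 0, 0, 1]]]'

```text
clock: 13.9
eef_pos: [506.3, 151.1, 87.5]
tool_rot: [3.139, 0.001, -3.072]
force: [-3.1, -0.9, 1.2]
width: -0.2
gripper_force: 1.6
```

Emit:
step_arm --series '[[[0, 0, 0, -0.014, 0, 0, 1], [0, 0, 0, -0.014, 0, 0, 1], [0, 0, 0, -0.014, 0, 0, 1], [0, 0, 0, -0.014, 0, 0, 1], [0, 0, 0, -0.014, 0, 0, 1], [0, 0, 0, -0.014, 0, 0, 1], [0, 0, 0, -0.014, 0, 0, 1], [0, 0, 0, -0.014, 0, 0, 1], [0, 0, 0, -0.014, 0, 0, 1], [0, 0, 0, -0.014, 0, 0, 1]]]'

```text
clock: 14.9
eef_pos: [527.5, 152.4, 87.5]
tool_rot: [3.139, 0.002, -3.072]
force: [-4.7, -0.3, -0.5]
width: 0.2
gripper_force: 2.2
```

Emit:
step_arm --series '[[[0, 0, 0, -0.01, 0, 0, 1], [0, 0, 0, -0.01, 0, 0, 1], [0, 0, 0, -0.01, 0, 0, 1], [0, 0, 0, -0.01, 0, 0, 1], [0, 0, 0, -0.01, 0, 0, 1]]]'

```text
clock: 15.4
eef_pos: [535.1, 152.9, 87.6]
tool_rot: [3.139, 0.002, -3.072]
force: [-4.5, -3.3, -2.9]
width: 0.2
gripper_force: 2.1
```

Emit:
step_arm --series '[[[0, 0, 0, -0.008, 0, 0, 1], [0, 0, 0, -0.008, 0, 0, 1], [0, 0, 0, -0.008, 0, 0, 1]]]'

```text
clock: 15.7
eef_pos: [535.6, 152.9, 87.6]
tool_rot: [3.14, -0.004, -3.072]
force: [-13.2, -2.4, 6.8]
width: -0.0
gripper_force: 6.5
```

Emit:
step_arm --series '[[[0, 0, 0, -0.006, 0, 0, 1], [0, 0, 0, 0, 0, 0, 1]]]'

```text
clock: 15.9
eef_pos: [535.6, 153.0, 87.6]
tool_rot: [3.141, -0.005, -3.072]
force: [-12.9, -2.8, 6.8]
width: 0.1
gripper_force: 6.5
```

```bash
python3 - <<'E'
from h import *
s=ctrl.read_state();print(s['eef_pos'],s['force'])
p=ctrl.get_image('wrist')
q=ctrl.get_image('scene')
o=np.vstack([cv2.resize(p['img'][100:330,150:500],(588,386),interpolation=2)[:290],cv2.resize(q['img'][130:265,340:540],(588,397),interpolation=2)[:300]])
cv2.imwrite('pics/c5.png',o[:,:,::-1])
E
```

```text
[535.59841143 152.95686067  87.61288537] [-12.92840804  -2.76875749   6.82649822]
```

View pics/c5.png

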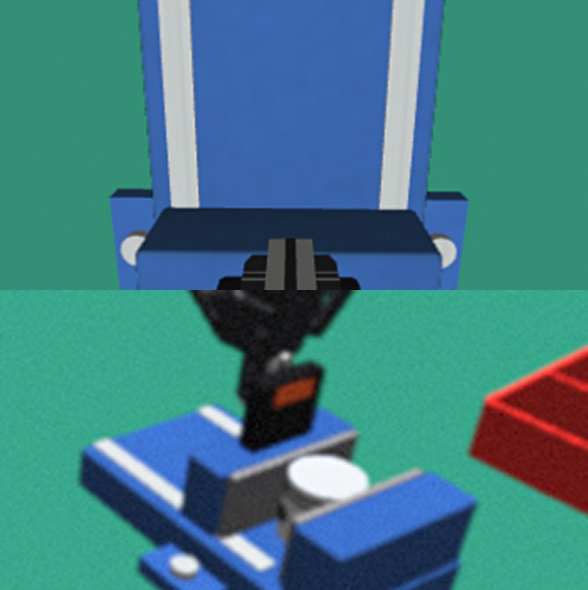

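```bash
python3 - <<'E'
from h import *
q=ctrl.get_image('scene');a=.067;u=np.array([np.cos(a),np.sin(a)])
for c in [(233,478),(355,435),(293,525),(422,472)]:
    X=w(q,(340+c[0]/2.94,130+(c[1]-290)/2.94),75)[:2]-[565,155]
    print(c,round(X@u,1),round(X@[-u[1],u[0]],1))
E
```

```text
(233, 478) 9.6 -53.2
(355, 435) 11.8 43.3
(293, 525) 59.4 -57.0
(422, 472) 59.6 45.5
```

Emit:
step_arm --series '[[[0, 0, 0, -0.01, 0, 0, 1], [0, 0, 0, -0.01, 0, 0, 1], [0, 0, 0, 0, 0, 0, 1]]]'

```text
clock: 16.35
eef_pos: [535.6, 152.9, 87.6]
tool_rot: [-3.141, -0.011, -3.071]
force: [-19.3, -3.5, 12.8]
width: 0.2
gripper_force: 9.8
```

A firm stop: no motion while the force rises to 19 N. I'll back off, rise and check.

Emit:
step_arm --series '[[[0, 0, 0, 0.02, 0, 0, 1], [0, 0, 0, 0.04, 0, 0, 1], [0, 0, 0, 0.1, 0, 0, 1], [0, 0, 0, 0.15, 0, 0, 1], [0, 0, 0, 0.1, 0, -0.1, 1], [0, 0, 0, 0, 0, -0.25, 1], [0, 0, 0, 0, 0, -0.3, 1], [0, 0, 0, 0, 0, -0.3, 1], [0, 0, 0, 0, 0, -0.2, 1], [0, 0, 0, 0, 0, 0, 0], [0, 0, 0, 0, 0, 0, 0], [0, 0, 0, 0, 0, 0, 0]]]'

```text
clock: 17.55
eef_pos: [481.2, 149.2, 259.6]
tool_rot: [3.139, 0.003, -3.072]
force: [0.5, -0.0, -0.5]
width: 43.6
gripper_force: 0.0
```

```bash
python3 - <<'E'
from h import *
s=ctrl.read_state();print(s['clock'],s['eef_pos'],s['force'])
p=ctrl.get_image('top');q=ctrl.get_image('scene')
o=np.hstack([cv2.resize(p['img'][80:190,180:270],(400,489),interpolation=2),cv2.resize(q['img'][150:260,390:480],(400,489),interpolation=2)])
cv2.imwrite('pics/c6.png',o[:,:,::-1])
E
```

```text
17.55 [481.18392942 149.17800341 259.57217417] [ 0.49890653 -0.01552837 -0.48131923]
```

View pics/c6.png

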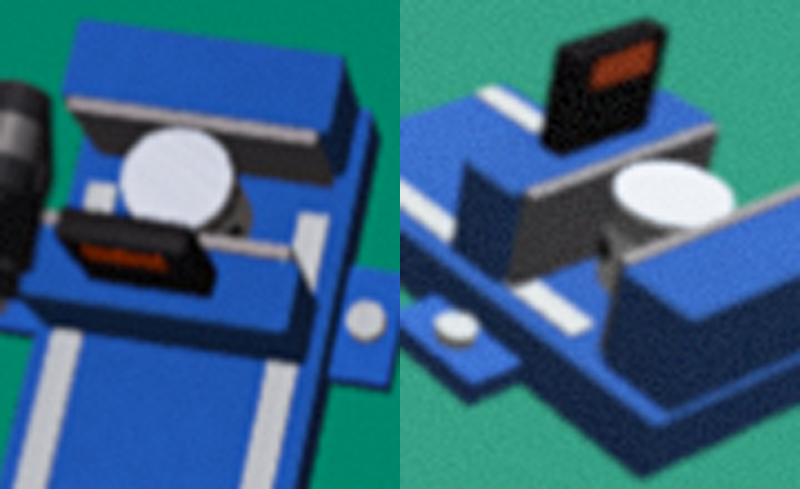

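The piston stands upright, its top at (177,180) in the top crop, with both jaw faces against it. The arm is clear with gripper open. I'm handing in.

```bash
python3 -c "
from cell import ctrl
print(ctrl.finish_job())"
```

```text
the job is handed in; nothing more can be done
None
```

The silver piston stands upright on the vise bed and the near jaw was slid shut until it stopped firmly; checking that stop took about 19 N of push. The final images fit a snug hold only to within about 2 mm, the arm is clear with the gripper open, and the job was handed in at about 17.7 s.

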